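Feed a shaft offcut under the bridge and shut the gate

ROBOT

A 6-joint arm with a two-finger parallel gripper is mounted at the origin on the work surface. World frame = base frame: x ahead of the robot, y to its left, z up, the work surface at z = 0. Lengths are in m, angles in rad, forces in N, time in s.
With the tool pointing down it reaches from about 0.35 to 0.95 m from the base axis. Payload 17.4 kg.
Tool frame: the origin (TCP) lies midway between the tips of the shut fingers; the grasp point (between the pads) lies 19 mm behind it; z points along the fingers, y is the line along which they close (so a half turn about z gives the same grasp; the last joint's range is limited). The gripper opens to 93 mm and grips with 3 to 60 N. Pads are 15 mm wide; open, the fingers measure 128 mm over their backs; the gripper's body (75 mm by 188 mm) begins 65 mm behind the grasp point.
Start: joints at [1.194, 0.116, 1.442, -0, 1.584, -0.038], TCP at [0.224, 0.637, 0.183] pointing down, gripper open.
Joint ranges: [-2.83, 2.83], [-0.83, 2.19], [0.07, 2.5], [-1.14, 4.28], [0.01, 3], [-2.97, 2.97]. Speed limits (rad/s): [1.89, 1.89, 2.22, 3.14, 3.14, 3.14].

INTERFACE

Orientations are given as [roll, pitch, yaw] about the fixed x, y, z axes, in that order (R = Rz(yaw) Ry(pitch) Rx(roll)).
In Python, from workcell import env gives the robot as it stands.
- The arm moves only by the tool servo_tool, never from a script. Its argument "targets" is a list of rows, each a list of 3 entries, a list of its own where there are three numbers: the shift along the tool's x, y, z in m, then the turn, a rotation vector about the tool's x, y, z in degrees, then the finger opening in m, from 0 to 0.093. In form: [[[x, y, z], [rx, ry, rz], fingers], ...]. A call has 1 to 20 rows; each row shifts and turns the commanded pose from where the row before left it, along the tool's axes as they then stand; what a row does not reach is not made up. A row lasts 1/8 s, in which the tool goes at most 62.5 mm and 10.7 degrees, less where a joint would pass 70% of its speed; a pose out of reach is approached as far as the arm can. A call is refused whole if a number of a shift passes 0.0625 or a number of a turn 10.7, either way. A call with a gripper value outside its range is refused whole. The fingers move at their own pace and stop on an object; "force" is the grip in N (left out, the last holds). Time passes only in rows, so rows that do not move let the fingers close. It gives the time, the measured TCP pose, the force, the opening and the grip force at its end, in the units of the state.
- env.sense(): the state, without advancing time (a new reading comes with each control period).
- env.read_camera(name): name is "scene" or "top" or "wrist"; returns a dict with "color" (384x512x3 uint8, red, green, blue), "fx", "fy", "cx", "cy" (pixels), "xyz" and "attitude" of the camera in the world; the wrist camera has in their place "mount" (4x4, takes a point from camera to tool coordinates, whose origin is the TCP and whose axes are the flange's). Camera axes: x right, y down, z forward; pixel columns grow to the right and rows downward; lengths in m; the calibration is good to about 2 mm. A picture is of the moment at which its call begins: read the wrist's pose just before it. There is no depth.
- env.hand_in(): hands the job in; it is judged then, once.
The state is a dict: "time_s": time; "qpos": joint angles; "joint_velocities": joint speeds; "joint_torque": joint torques, N m; "ee_pos": TCP position; "tool_rot": TCP orientation; "contact_force": force on the tool from outside, world axes, zero at the start; "wrist_torque": the same for the moment, N m; "opening": finger opening in m; "finger_force": force on a finger pad.
Only numpy, scipy, OpenCV 4.12 (cv2) and the standard library are available. Lean on these libraries where they do the work, as an engineer would, in place of code of your own. Each camera call takes 0.05 s, during which the arm holds its last target. There are 200 camera calls.

TASK

Of the two hickory offcuts, take the slim one that fits the gap under the iron bridge, lay it on the jig board at the gate end and slide it lengthwise under the bridge until its front end pokes out; then let go, take it again on the far side of the bridge and draw it on until it lies straight, flat and up against the end stop. Then swing the oak gate fully shut behind it, and leave everything else on the bench where it is.

Things in the scene. Friction and masses are not known exactly. Their poses are not given: they have to be found in the camera images.
- slim_offcut: Slim hickory offcut: square bar 26 x 220 x 26 mm, 0.08 to 0.15 kg, both ends alike. Origin: centre of its underside; y axis along its length. Starts loose on the worktop, within about 12 degrees of world y, in one of two places (it swaps with the thick offcut): ahead of the robot to its right, or to its left.
- thick_offcut: Thick hickory offcut, a square bar 44 x 220 x 44 mm, too thick for the gap. Origin at the centre of its underside, y axis along its length. Bystander: not to be moved.
- jig: Feed jig, fixed; place and yaw vary. Origin: underside, at the bridge's middle. Its y axis runs along the channel to the gate end (robot's left); feeding goes towards -y. Board: 90 mm wide, top at z = 12 mm, from y = +210 to -250 mm, no side rails. Cast iron bridge over it: y -35 to +35 mm, 90 mm wide, roof top z = 60 mm, bolt heads to 64 mm.
- gap_mouth (a point): Centre, at board level, of the gap's mouth on the gate side: x 0, y +35, z 12 mm in the jig's frame. The gap is straight, 36 mm wide (x -18 to +18 mm), 34 mm high and 70 mm long. The gripper does not fit in it.
- end_stop (a point): Foot of the end stop's face, at board level: x 0, y -220, z 12 mm in the jig's frame. The stop is a block across the board, its top at z = 46 mm. With the slim offcut against it, the offcut's centre is at y -110 mm and its rear end at y 0, under the bridge: out of reach of a push from the gate end.
- gate (a joint): Oak gate's angle, rad: 0 = shut across the gap's mouth (at a stop), growing counter-clockwise seen from above to 2.2 as it opens. Starts 1.6 to 2.0. Upright hinge line at x -85, y +47 mm in the jig's frame; shut, the gate points from it along the jig's +x. 125 mm long, 12 thick, z 16 to 58 mm. Light friction (0.5 N at the knob), no spring: it stays where left.
- gate_knob (a point): Centre of the top of the gate's knob: an upright brass pin 16 mm in diameter on the gate's top edge, z = 58 to 86 mm, 105 mm from the hinge line; it can be gripped from above.
- mallet_head: Boxwood mallet head with brass end rings and brass sole, 73 mm thick, 230 mm long, lying on the right of the bench; origin under its centre, y along it. Bystander.
- ferrule: Steel ferrule, a tube 36 mm across and 32 mm tall, standing between robot and jig; origin at the centre of its underside. Bystander.
- wedge_block: Cast iron wedge block about 50 x 90 x 40 mm beyond the jig; origin under its centre. Bystander.
- hammer: Hammer lying beyond the jig. Bystander.
- wax_tin: Aluminium wax tin 70 mm across, 50 mm tall, on the left of the bench; origin under its centre. Bystander.
Things that resemble listed ones, but are neither listed nor needed, are in the scene too. Leave any orange or turquoise look-alike of the slim_offcut alone.

How it is judged:
By the outcome, as a careful person would: the job done as asked, in the order asked, and still so for the second after the job is handed in, with the robot touching nothing.
It also fails if it takes over 72 s, if anything falls off the work surface, if the arm or the gripper's body presses on something with over 40 N, if the wrist force passes 120 N, or if a joint passes its speed limit or range.

## Working session

There is one attempt and no reset: what is moved stays moved. The work goes in short steps, Python scripts to look and compute and a tool call to move; the robot and the scene stay as the last step left them, time stands still between calls to the robot, and variables do not carry over. Pictures are saved under pics/ and viewed, at most 10 in all, crops included, and the job is handed in when it is done.

Besides the shell and the picture viewer there is one more tool, called after "Request:" as name([rows], argument=value, ...), one row to a line, values as JSON. servo_tool: Moves the arm, as the interface text tells. Its arguments: {"type":"object","properties":{"targets":{"type":"array","items":{"type":"array"}},"force":{"type":"number"}},"required":["targets"]}

```bash
mkdir -p pics; ls; python3 - <<'E'
from workcell import env
import cv2
s=env.sense();print(s['time_s'],s['ee_pos'],s['tool_rot'],s['opening'])
for n in ('top','scene'):
    c=env.read_camera(n);cv2.imwrite(f'pics/{n}0.png',cv2.resize(c['color'][:,:,::-1],(800,600),interpolation=cv2.INTER_CUBIC))
    print(n,{k:c[k] for k in c if k!='color'})
E
```

```text
pics
0.0 [0.22428082 0.63638619 0.18211092] [-3.14046039e+00 -4.44733100e-05  2.80272634e+00] 0.09294946079946227
top {'fx': 400.3326699082958, 'fy': 400.3326699082958, 'cx': 253.21119450724836, 'cy': 189.61542658793962, 'xyz': array([ 0.24149751, -0.01107697,  1.31121512]), 'attitude': array([-2.91245581e+00, -2.21593627e-04, -1.53280796e+00])}
scene {'fx': 416.90601252002824, 'fy': 416.90601252002824, 'cx': 254.37414146112346, 'cy': 199.84375731660467, 'xyz': array([0.97616376, 0.7263541 , 0.86261255]), 'attitude': array([-2.30599646, -0.01122144,  2.5753167 ])}
```

View pics/top0.png

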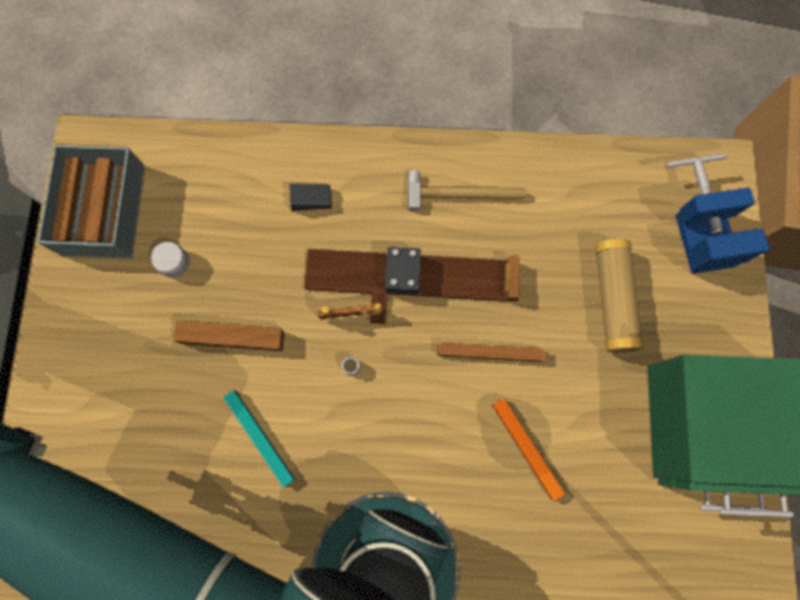

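View pics/scene0.png

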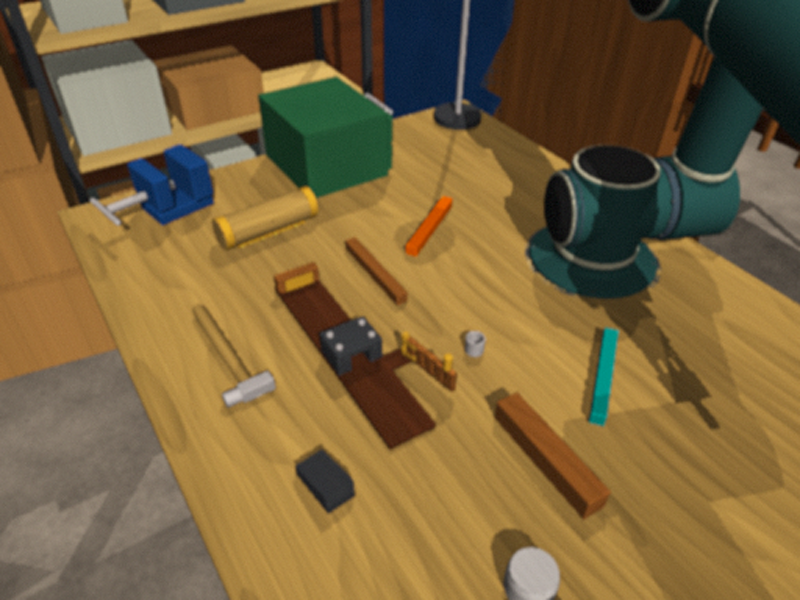

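The top view shows the slim offcut at about (491,352). The board runs from (305,270) to (520,280), with the bridge at (403,270). The gate hinge is at (378,308) and its knob at (323,312). The thick offcut is at (228,335) and the ferrule at (350,365). Next I measure these.

```bash
cat > h.py <<'E'
import numpy as np, cv2
from scipy.spatial.transform import Rotation as Ro
from workcell import env
def ray(c,uv,z,pose=None):
    "pixels -> points on the plane z"
    uv=np.atleast_2d(uv).astype(float)
    d=np.c_[(uv[:,0]-c['cx'])/c['fx'],(uv[:,1]-c['cy'])/c['fy'],np.ones(len(uv))]
    if pose is None: R=Ro.from_euler('xyz',c['attitude']).as_matrix();o=np.array(c['xyz'])
    else:
        T=pose@c['mount'];R=T[:3,:3];o=T[:3,3]
    d=d@R.T
    return o+d*((z-o[2])/d[:,2])[:,None]
def proj(c,P,pose=None):
    if pose is None: R=Ro.from_euler('xyz',c['attitude']).as_matrix();o=np.array(c['xyz'])
    else:
        T=pose@c['mount'];R=T[:3,:3];o=T[:3,3]
    q=(np.atleast_2d(P)-o)@R
    return np.c_[q[:,0]/q[:,2]*c['fx']+c['cx'],q[:,1]/q[:,2]*c['fy']+c['cy']]
def tcp(s):
    T=np.eye(4);T[:3,:3]=Ro.from_euler('xyz',s['tool_rot']).as_matrix();T[:3,3]=s['ee_pos'];return T
def tools(s,dP,yaw=None):
    "world shift in tool axes now"
    return np.round(tcp(s)[:3,:3].T@np.asarray(dP),4)
def box(mask,roi,full=512/800):
    m=np.zeros_like(mask);x0,y0,x1,y1=[int(v*full) for v in roi];m[y0:y1,x0:x1]=mask[y0:y1,x0:x1]
    cs,_=cv2.findContours(m,cv2.RETR_EXTERNAL,cv2.CHAIN_APPROX_NONE)
    return max(cs,key=cv2.contourArea)
E
python3 - <<'E'
from h import *
c=env.read_camera('top');im=c['color'];hsv=cv2.cvtColor(im,cv2.COLOR_RGB2HSV)
for p in [(490,352),(460,350),(490,362),(490,375),(350,270),(450,280),(350,300),(403,260),(352,311),(323,312),(375,308),(380,315),(250,330),(511,278)]:
    u,v=[int(q*.64) for q in p];print(p,im[v,u],hsv[v,u])
H,S,V=[hsv[...,i].astype(int) for i in range(3)]
w=((H<=13)&(S>100)).astype(np.uint8)*255
for name,roi,z in [('slim',(425,330,560,375),.026),('thick',(165,310,295,360),.044)]:
    k=box(w,roi);r=cv2.minAreaRect(k);P=ray(c,cv2.boxPoints(r),z);print(name,cv2.contourArea(k),r,P.round(4).tolist(),'ctr',P.mean(0).round(4))
d=((V<110)&(H<=13)).astype(np.uint8)*255
for roi in [(295,240,388,294),(418,250,506,310)]:
    k=box(d,roi);r=cv2.minAreaRect(k);print('board',r,ray(c,cv2.boxPoints(r),.012).round(4).tolist())
cv2.imwrite('pics/crop1.png',cv2.resize(im[140:250,180:360,::-1],(800,489),interpolation=cv2.INTER_CUBIC))
E
```

```text
(490, 352) [152  96  51] [ 13 169 152]
(460, 350) [155 101  55] [ 14 165 155]
(490, 362) [122  99  59] [ 19 132 122]
(490, 375) [196 159  97] [ 19 129 196]
(350, 270) [97 58 40] [  9 150  97]
(450, 280) [96 56 31] [ 12 173  96]
(350, 300) [157 126  76] [ 19 132 157]
(403, 260) [73 72 72] [ 0  3 73]
(352, 311) [122  80  46] [ 13 159 122]
(323, 312) [195 145  65] [ 18 170 195]
(375, 308) [173 131  55] [ 19 174 173]
(380, 315) [61 39 21] [ 14 167  61]
(250, 330) [145  94  51] [ 14 165 145]
(511, 278) [144  94  52] [ 14 163 144]
slim 3.0 ((300.0, 224.0), (2.0, 4.0), 90.0) [[0.4358, -0.1489, 0.026], [0.4363, -0.1618, 0.026], [0.4298, -0.1619, 0.026], [0.4293, -0.149, 0.026]] ctr [ 0.4328 -0.1554  0.026 ]
thick 3.5 ((136.00001525878906, 211.0), (4.242640495300293, 7.071067810058594), 45.0) [[0.4484, 0.3857, 0.044], [0.4652, 0.3713, 0.044], [0.4558, 0.3607, 0.044], [0.439, 0.375, 0.044]] ctr [0.4521 0.3732 0.044 ]
board ((221.690673828125, 173.44943237304688), (52.21062469482422, 25.263206481933594), 3.5763344764709473) [[0.5547, 0.1958, 0.012], [0.6428, 0.1967, 0.012], [0.638, 0.0196, 0.012], [0.5501, 0.0212, 0.012]]
board ((294.52618408203125, 177.5292205810547), (56.35753631591797, 25.294328689575195), 3.1798300743103027) [[0.5494, -0.0413, 0.012], [0.6373, -0.0433, 0.012], [0.6336, -0.2336, 0.012], [0.5458, -0.2288, 0.012]]
```

View pics/crop1.png

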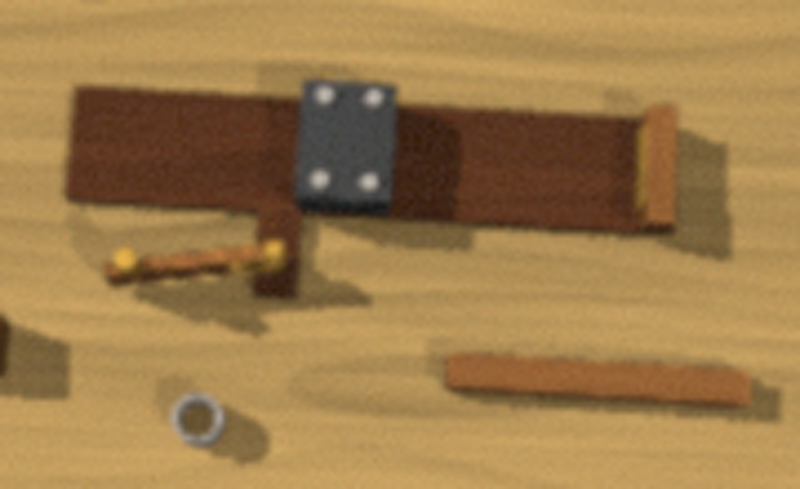

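The crop shows the bar at crop px (445..750, 372..388), four bolt heads on the bridge, and the gate open with its outer knob at (124,260). I'll refine these with better masks.

```bash
cat > m.py <<'E'
from h import *
c=env.read_camera('top');im=c['color'];hsv=cv2.cvtColor(im,cv2.COLOR_RGB2HSV)
H,S,V=[hsv[...,i].astype(int) for i in range(3)]
w=((H<=16)&(S>146)).astype(np.uint8)*255
for name,roi,z in [('slim',(425,330,560,375),.026),('thick',(165,310,295,360),.044)]:
    k=box(w,roi);r=cv2.minAreaRect(k);P=ray(c,cv2.boxPoints(r),z);print(name,r,P.round(4).tolist(),'ctr',P.mean(0).round(4))
f=lambda u,v:(180+u*.225-.39,140+v*.225-.39)
g=im.max(2).astype(float);B=[]
for u,v in [(324,95),(374,97),(319,180),(369,181)]:
    x,y=f(u,v);x,y=int(round(x)),int(round(y));W=np.clip(g[y-3:y+4,x-3:x+4]-100,0,None)
    B.append((x+(W*np.arange(-3,4)).sum()/W.sum(),y+(W*np.arange(-3,4)[:,None]).sum()/W.sum()))
P=ray(c,B,.064);print('bolts',P.round(4).tolist(),P.mean(0).round(4))
print('knob',ray(c,f(124,258),.086),'ferrule',ray(c,f(198,419),.032),'hinge',ray(c,f(274,253),.07))
E
python3 m.py
```

```text
slim ((313.9948425292969, 225.08792114257812), (68.3524398803711, 8.749581336975098), 3.3664605617523193) [[0.4191, -0.0899, 0.026], [0.4476, -0.0909, 0.026], [0.4429, -0.3117, 0.026], [0.4144, -0.3096, 0.026]] ctr [ 0.431  -0.2005  0.026 ]
thick ((145.92352294921875, 214.49411010742188), (69.87051391601562, 14.955816268920898), 4.39870548248291) [[0.4223, 0.4517, 0.044], [0.4708, 0.4538, 0.044], [0.4618, 0.2281, 0.044], [0.4136, 0.228, 0.044]] ctr [0.4421 0.3404 0.044 ]
bolts [[0.629, 0.0051, 0.064], [0.6308, -0.0312, 0.064], [0.5644, 0.0065, 0.064], [0.5637, -0.0292, 0.064]] [ 0.597  -0.0122  0.064 ]
knob [[0.49580666 0.14136835 0.086     ]] ferrule [[0.39081863 0.08730454 0.032     ]] hinge [[0.50683665 0.03665545 0.07      ]]
```

Request:
servo_tool([
  [[0,0,-0.002],[0,0,9],0.093],
  [[0,0,-0.002],[0,0,9],0.093],
  [[0,0,-0.002],[0,0,9],0.093],
  [[0,0,-0.002],[0,0,9],0.093],
  [[0,0,-0.002],[0,0,9],0.093],
  [[0,0,-0.002],[0,0,9],0.093],
  [[0,0,-0.002],[0,0,9],0.093],
  [[0,0,-0.002],[0,0,8.8],0.06],
  [[-0.0483,0.014,0],[0,0,0],0.06],
  [[-0.0483,0.014,0],[0,0,0],0.06],
  [[-0.0483,0.014,0],[0,0,0],0.06],
  [[-0.0483,0.014,0],[0,0,0],0.06],
  [[-0.0483,0.014,0],[0,0,0],0.06],
  [[-0.0483,0.014,0],[0,0,0],0.06],
  [[-0.0483,0.014,0],[0,0,0],0.06],
  [[-0.0483,0.014,0],[0,0,0],0.06],
])

```text
time_s: 2.2
ee_pos: [0.3282, 0.2464, 0.1988]
tool_rot: [3.141, -0.0, 1.55]
contact_force: [0.5, -0.1, 0.1]
opening: 0.06
finger_force: 0.0
```

Request:
servo_tool([
  [[-0.0483,0.014,0],[0,0,0],0.06],
  [[-0.0483,0.014,0],[0,0,0],0.06],
  [[-0.0483,0.014,0],[0,0,0],0.06],
  [[-0.0483,0.014,0],[0,0,0],0.06],
  [[-0.0483,0.014,0],[0,0,0],0.06],
  [[-0.0483,0.014,0],[0,0,0],0.06],
  [[-0.0483,0.014,0],[0,0,0],0.06],
  [[-0.0483,0.014,0],[0,0,0],0.06],
  [[0,0,0],[0,0,0],0.06],
  [[0,0,0],[0,0,0],0.06],
])

```text
time_s: 3.45
ee_pos: [0.4318, -0.1404, 0.1987]
tool_rot: [-3.141, -0.0, 1.549]
contact_force: [0.1, -0.1, -1.2]
opening: 0.06
finger_force: 0.0
```

```bash
python3 - <<'E'
from h import *
s=env.sense();T=tcp(s);c=env.read_camera('wrist');im=c['color']
print(s['ee_pos'],s['tool_rot'],s['opening'],c['mount'].round(3).tolist(),c['fx'])
cv2.imwrite('pics/w1.png',im[:,:,::-1])
hsv=cv2.cvtColor(im,cv2.COLOR_RGB2HSV);H,S,V=[hsv[...,i].astype(int) for i in range(3)]
w=((H<=16)&(S>146)&(V>90)).astype(np.uint8)*255
k=box(w,(0,0,800,600));r=cv2.minAreaRect(k);print(r,ray(c,cv2.boxPoints(r),.026,T).round(4).tolist())
E
```

```text
[ 0.43175762 -0.14040768  0.19868614] [-3.14116772e+00 -3.57792663e-04  1.54919463e+00] 0.05995384395644113 [[0.001, -0.956, -0.292, 0.081], [1.0, 0.001, 0.001, 0.0], [-0.001, -0.292, 0.956, -0.2], [0.0, 0.0, 0.0, 1.0]] 313.97907299897975
((385.3536376953125, 167.20309448242188), (78.02410888671875, 175.15106201171875), 3.301865577697754) [[0.544, -0.262, 0.026], [0.5423, -0.0441, 0.026], [0.6301, -0.0506, 0.026], [0.6478, -0.2708, 0.026]]
```

View pics/w1.png

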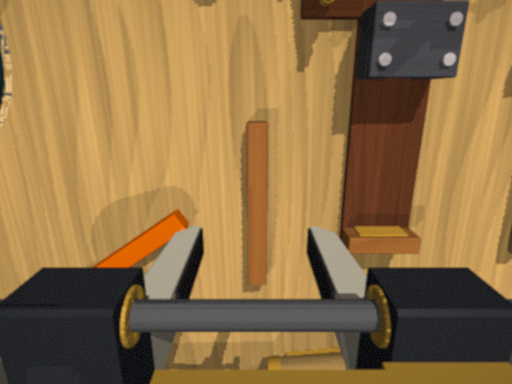

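The wrist view shows the bar upright at px (257, 122–285), between the fingers. The bridge bolts are at top right.

```bash
python3 - <<'E'
from h import *
s=env.sense();T=tcp(s);c=env.read_camera('wrist');im=c['color']
hsv=cv2.cvtColor(im,cv2.COLOR_RGB2HSV);H,S,V=[hsv[...,i].astype(int) for i in range(3)]
w=((H<=16)&(S>146)&(V>90)).astype(np.uint8)*255
k=box(w,(235,110,280,300),1);r=cv2.minAreaRect(k);P=ray(c,cv2.boxPoints(r),.026,T);print(P.round(4).tolist(),P.mean(0).round(4))
for v in (130,150,170,200,220):  # row-wise edges
    u=np.where(w[v,235:280])[0]+235;print(v,ray(c,[(u[0]-.5,v),(u[-1]+.5,v)],.026,T)[:,:2].round(4).tolist())
B=[]
g=im.max(2).astype(float)
for x,y in [(390,19),(456,18),(385,60),(449,60)]:
    W=np.clip(g[y-9:y+10,x-9:x+10]-110,0,None);q=np.arange(-9,10)
    B.append((x+(W*q).sum()/W.sum(),y+(W*q[:,None]).sum()/W.sum()))
P=ray(c,B,.064,T);print('bolts',P.round(4).tolist(),P.mean(0).round(4))
d=((V<110)&(H<=13)&(S>100)).astype(np.uint8)
for v in (110,150,200):
    u=np.where(d[v,335:440])[0]+335;E=ray(c,[(u[0]-.5,v),(u[-1]+.5,v)],.012,T)[:,:2];print('board',v,E.round(4).tolist(),E.mean(0).round(4))
E
```

```text
[[0.423, -0.089, 0.026], [0.4486, -0.0895, 0.026], [0.447, -0.3095, 0.026], [0.4169, -0.3089, 0.026]] [ 0.4339 -0.1992  0.026 ]
130 [[0.4221, -0.0993], [0.4479, -0.0998]]
150 [[0.4215, -0.1229], [0.4478, -0.1235]]
170 [[0.422, -0.1475], [0.4476, -0.148]]
200 [[0.4197, -0.186], [0.446, -0.1866]]
220 [[0.4202, -0.2131], [0.4458, -0.2136]]
bolts [[0.5637, 0.0065, 0.064], [0.628, 0.0056, 0.064], [0.5628, -0.0285, 0.064], [0.6274, -0.0304, 0.064]] [ 0.5955 -0.0117  0.064 ]
board 110 [[0.5479, -0.0797], [0.6364, -0.0814]] [ 0.5922 -0.0805]
board 150 [[0.5475, -0.1278], [0.6356, -0.1296]] [ 0.5916 -0.1287]
board 200 [[0.5467, -0.1933], [0.6339, -0.1951]] [ 0.5903 -0.1942]
```

Request:
servo_tool([
  [[0,0.0024,0.03],[0,0,0],0.06],
  [[0,0,0.04],[0,0,0],0.06],
  [[0,0,0.04],[0,0,0],0.06],
  [[0,0,0.04],[0,0,0],0.06],
  [[0,0,0.03],[0,0,0],0.06],
  [[0,0,0.0135],[0,0,0],0.06],
  [[0,0,0],[0,0,0],0.06],
  [[0,0,0],[0,0,0],0.02],
  [[0,0,0],[0,0,0],0.02],
  [[0,0,0],[0,0,0],0.02],
  [[0,0,0],[0,0,0],0.02],
  [[0,0,0],[0,0,0],0.02],
], force=30)

```text
time_s: 5.05
ee_pos: [0.4344, -0.1408, 0.0054]
tool_rot: [3.142, -0.0, 1.55]
contact_force: [-0.0, -0.1, -0.7]
opening: 0.0205
finger_force: 0.0
```

The fingers closed to 20.5 mm with no force, so I look.

```bash
python3 - <<'E'
from h import *
s=env.sense();print(s['opening'],s['finger_force'],s['ee_pos'])
c=env.read_camera('wrist');d=env.read_camera('top')
a=c['color'];b=cv2.resize(d['color'][190:250,240:360],(512,256),interpolation=cv2.INTER_CUBIC)
cv2.imwrite('pics/w2.png',cv2.resize(np.vstack([a[100:],b])[:,:,::-1],None,fx=1,fy=1))
E
```

```text
0.020465141598096922 0.0 [ 0.4343501  -0.14080779  0.00538709]
```

View pics/w2.png

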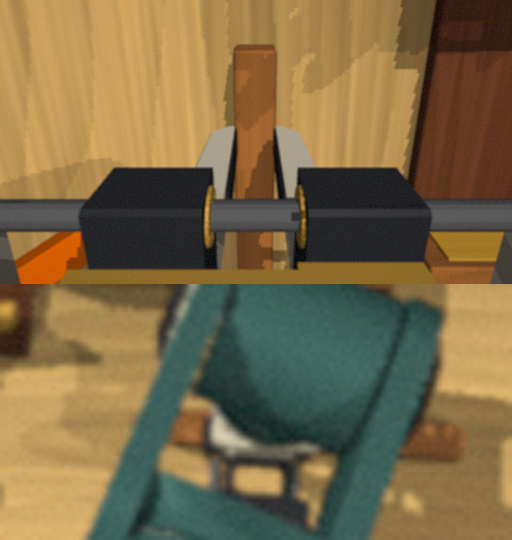

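The bar is between the pads, but they may not be touching it yet. I'll command the fingers further closed.

Request:
servo_tool([
  [[0,0,0],[0,0,0],0.0],
  [[0,0,0],[0,0,0],0.0],
  [[0,0,0],[0,0,0],0.0],
  [[0,0,0],[0,0,0],0.0],
], force=30)

```text
time_s: 5.65
ee_pos: [0.4344, -0.1408, 0.0053]
tool_rot: [-3.142, -0.0, 1.55]
contact_force: [0.3, -0.2, 0.1]
opening: 0.0006
finger_force: 0.0
```

```bash
python3 - <<'E'
from h import *
s=env.sense();T=tcp(s);c=env.read_camera('wrist')
print(s['opening'],s['qpos'],s['contact_force'])
print('pred TCP px',proj(c,T[:3,3],T),'bar end corners',proj(c,[[.4221,-.089,.026],[.448,-.0895,.026],[.4221,-.089,0],[.448,-.0895,0]],T))
P=T@np.array([0,.01,0,1]);print(proj(c,P[:3],T))
cv2.imwrite('pics/w3.png',c['color'][:,:,::-1])
E
```

```text
0.0005531201669894583 [-3.69284390e-01 -2.71073542e-01  2.09993010e+00  1.18178092e-05
  1.31274162e+00 -3.48149146e-01] [ 0.3357508  -0.2006544   0.12954774]
pred TCP px [[254.32013571 217.66631588]] bar end corners [[231.0618959  147.72421268]
 [276.20837664 147.68386531]
 [233.91905888 141.18576182]
 [273.59013784 141.15060005]]
[[268.92569568 217.67704788]]
```

View pics/w3.png

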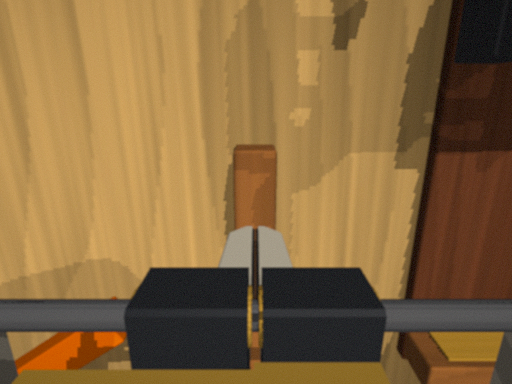

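```bash
python3 - <<'E'
from h import *
s=env.sense();T=tcp(s);c=env.read_camera('wrist')
for x in (0,.0075,.012):
  for z in (0,-.021,-.03): print(x,z,proj(c,(T@np.array([x,0,z,1]))[:3],T).round(1))
im=c['color'];hsv=cv2.cvtColor(im,cv2.COLOR_RGB2HSV)
for v in range(138,160,2):print(v,im[v,255],im[v,[228,232,234,236,238,272,274,276,278]].tolist())
E
```

```text
0 0 [[254.3 217.7]]
0 -0.021 [[254.3 230.4]]
0 -0.03 [[254.3 236.7]]
0.0075 0 [[254.3 207.4]]
0.0075 -0.021 [[254.3 219.2]]
0.0075 -0.03 [[254.3 225.1]]
0.012 0 [[254.3 201.1]]
0.012 -0.021 [[254.3 212.3]]
0.012 -0.03 [[254.3 217.9]]
138 [151 120  68] [[170, 132, 77], [159, 127, 72], [163, 130, 76], [165, 130, 76], [164, 131, 76], [148, 114, 67], [150, 118, 69], [162, 126, 75], [178, 141, 82]]
140 [149 118  68] [[168, 132, 78], [160, 128, 72], [162, 127, 75], [163, 128, 75], [164, 129, 73], [147, 114, 66], [149, 117, 67], [162, 129, 75], [175, 139, 82]]
142 [151 121  71] [[160, 124, 67], [161, 127, 72], [158, 124, 71], [162, 129, 75], [165, 131, 76], [147, 116, 68], [150, 117, 67], [161, 126, 72], [173, 137, 79]]
144 [131  94  53] [[161, 124, 73], [161, 124, 72], [163, 127, 73], [145, 113, 63], [139, 104, 57], [135, 98, 59], [142, 113, 60], [164, 128, 73], [174, 135, 78]]
146 [109  64  29] [[160, 124, 74], [159, 129, 73], [153, 119, 72], [113, 78, 40], [113, 73, 36], [110, 65, 31], [129, 90, 52], [162, 127, 73], [173, 136, 79]]
148 [111  67  31] [[171, 134, 75], [153, 120, 71], [109,
[... 185 characters left out ...]
21, 70, 33], [134, 83, 40], [132, 85, 39], [156, 119, 67], [177, 141, 84]]
152 [153  98  47] [[177, 138, 76], [147, 113, 63], [118, 79, 45], [130, 79, 39], [140, 88, 41], [154, 96, 46], [149, 92, 44], [142, 103, 53], [171, 135, 77]]
154 [145  91  44] [[172, 136, 76], [143, 113, 67], [99, 64, 27], [123, 76, 33], [134, 85, 48], [149, 94, 45], [144, 87, 44], [133, 93, 51], [168, 131, 78]]
156 [138  84  39] [[183, 141, 85], [143, 112, 65], [98, 60, 32], [119, 72, 33], [128, 79, 38], [150, 93, 44], [144, 89, 41], [131, 93, 50], [171, 133, 74]]
158 [141  88  46] [[182, 141, 80], [144, 112, 64], [94, 59, 28], [122, 75, 37], [129, 77, 36], [138, 83, 40], [138, 84, 46], [125, 86, 45], [175, 139, 83]]
```

The wrist views show the fingertips at about 29 mm behind the reported TCP. I get this from the tip's image shift, 51 px for 30 mm, which gives a depth of 0.185 m instead of 0.215 m. The fingers therefore closed above the bar. I'll open, go 26 mm lower and close again.

Request:
servo_tool([
  [[0,0,0],[0,0,0],0.06],
  [[0,0,0],[0,0,0],0.06],
  [[0,0,0],[0,0,0],0.06],
  [[0,0,0.006],[0,0,0],0.06],
  [[0,0,0.006],[0,0,0],0.06],
  [[0,0,0.004],[0,0,0],0.06],
  [[0,0,0.004],[0,0,0],0.06],
  [[0,0,0],[0,0,0],0.06],
])

```text
time_s: 6.75
ee_pos: [0.4342, -0.1407, -0.015]
tool_rot: [-3.141, -0.0, 1.55]
contact_force: [-0.3, 0.5, 0.3]
opening: 0.0597
finger_force: 0.0
```

Request:
servo_tool([
  [[0,0,0.003],[0,0,0],0.06],
  [[0,0,0.003],[0,0,0],0.06],
  [[0,0,0],[0,0,0],0.0],
  [[0,0,0],[0,0,0],0.0],
  [[0,0,0],[0,0,0],0.0],
  [[0,0,0],[0,0,0],0.0],
  [[0,0,0],[0,0,0],0.0],
], force=30)

```text
time_s: 7.62
ee_pos: [0.4344, -0.1408, -0.0206]
tool_rot: [3.142, 0.0, 1.55]
contact_force: [-0.3, 0.3, -0.3]
opening: 0.0255
finger_force: 30.0
```

Request:
servo_tool([
  [[0,0,-0.01],[0,0,0],0.0],
  [[0,0,-0.03],[0,0,0],0.0],
  [[0,0,-0.04],[0,0,0],0.0],
  [[0,0,-0.04],[0,0,0],0.0],
  [[0,0,-0.03],[0,0,0],0.0],
  [[0.0156,0.0074,0],[0,0,0],0.0],
  [[0.0356,0.015,0],[0,0,0],0.0],
  [[0.0356,0.015,0],[0,0,0],0.0],
  [[0.0356,0.015,0],[0,0,0],0.0],
  [[0.0356,0.015,0],[0,0,0],0.0],
  [[0.0356,0.015,0],[0,0,0],0.0],
  [[0.0356,0.015,0],[0,0,0],0.0],
  [[0.0356,0.015,0],[0,0,0],0.0],
  [[0.0356,0.015,0],[0,0,0],0.0],
  [[0.0356,0.015,0],[0,0,0],0.0],
  [[0.0204,0.015,0],[0,0,0],0.0],
  [[0,0,0],[0,0,0],0.0],
  [[0,0,0],[0,0,0],0.0],
])

```text
time_s: 9.88
ee_pos: [0.599, 0.2118, 0.1296]
tool_rot: [-3.141, 0.0, 1.55]
contact_force: [-0.3, -0.2, -0.9]
opening: 0.0256
finger_force: 30.0
```

```bash
python3 - <<'E'
from h import *
s=env.sense();print(s['ee_pos'],s['tool_rot'],s['opening'],s['contact_force'])
a=env.read_camera('wrist');b=env.read_camera('scene')
x=cv2.resize(b['color'][150:330,130:370],(512,384),interpolation=cv2.INTER_CUBIC)
cv2.imwrite('pics/w4.png',cv2.resize(np.hstack([a['color'],x])[:,:,::-1],(800,300),interpolation=cv2.INTER_AREA))
cv2.imwrite('raw_w4.png',a['color'][:,:,::-1])
E
```

```text
[0.59897835 0.21179507 0.12956725] [-3.14142562e+00  2.14642585e-04  1.54963689e+00] 0.025633561639033842 [-0.2768258  -0.18435562 -0.9480678 ]
```

View pics/w4.png

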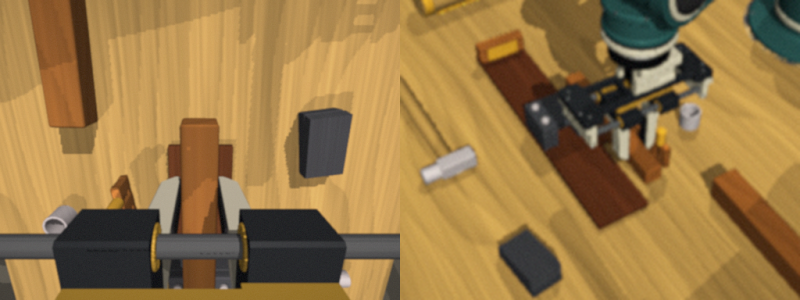

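The bar is held and centred over the board's gate end, and the gate is clear to the left. I check the lateral alignment.

```bash
python3 - <<'E'
from h import *
s=env.sense();T=tcp(s);c=env.read_camera('wrist');im=cv2.imread('raw_w4.png')[:,:,::-1]
hsv=cv2.cvtColor(np.ascontiguousarray(im),cv2.COLOR_RGB2HSV);H,S,V=[hsv[...,i].astype(int) for i in range(3)]
for v in (155,165,175,190,200,210,220):
    m=(H[v]<=16)&(S[v]>146);u=np.where(m)[0];u=u[(u>205)&(u<305)];z=s['ee_pos'][2]+.0206+.026
    d=np.where((V[v]<110)&(H[v]<=13)&(S[v]>100))[0];d=d[(d>200)&(d<310)]
    print(v,u.min(),u.max(),'bar@',ray(c,[(u.min()-.5,v),(u.max()+.5,v)],z,T)[:,:2].round(4).tolist(),'board@',ray(c,[(u.min()-.5,v),(u.max()+.5,v)],.012,T)[:,:2].round(4).tolist())
print('pred board end',proj(c,[[.5945+.0205*.21+sx*.045,-.0118+.21-.0205*sx*.045,.012] for sx in(-1,1)],T))
E
```

```text
155 233 277 bar@ [[0.5894, 0.2639], [0.6116, 0.2635]] board@ [[0.577, 0.2332], [0.6231, 0.2322]]
165 230 280 bar@ [[0.5876, 0.2589], [0.6131, 0.2584]] board@ [[0.5735, 0.2228], [0.6262, 0.2217]]
175 231 279 bar@ [[0.5879, 0.2538], [0.6126, 0.2533]] board@ [[0.5741, 0.2122], [0.6252, 0.2111]]
190 215 297 bar@ [[0.5794, 0.2461], [0.6218, 0.2452]] board@ [[0.5564, 0.1962], [0.6443, 0.1943]]
200 215 297 bar@ [[0.5791, 0.2407], [0.6219, 0.2398]] board@ [[0.5558, 0.185], [0.6445, 0.1831]]
210 216 296 bar@ [[0.5793, 0.2352], [0.6215, 0.2343]] board@ [[0.5562, 0.1736], [0.6436, 0.1718]]
220 216 296 bar@ [[0.579, 0.2295], [0.6216, 0.2286]] board@ [[0.5555, 0.162], [0.6438, 0.1601]]
pred board end [[211.84038415 187.3678963 ]
 [297.11595867 187.33375861]]
```

Request:
servo_tool([
  [[0,0.0012,0.02],[0,0,0],0.0],
  [[0,0,0.03],[0,0,0],0.0],
  [[0,0,0.03],[0,0,0],0.0],
  [[0,0,0.03],[0,0,0],0.0],
  [[0,0,0.015],[0,0,0],0.0],
  [[0,0,0.006],[0,0,0],0.0],
  [[0,0,0.004],[0,0,0],0.0],
  [[0,0,0.002],[0,0,0],0.0],
  [[0,0,0.001],[0,0,0],0.0],
  [[0,0,0],[0,0,0],0.0],
])

```text
time_s: 11.28
ee_pos: [0.6006, 0.2123, -0.0083]
tool_rot: [3.141, -0.0, 1.55]
contact_force: [-0.3, 0.3, -0.5]
opening: 0.0258
finger_force: 30.0
```

Request:
servo_tool([
  [[0,0,0],[0,0,0],0.04],
  [[0,0,0],[0,0,0],0.04],
  [[0,0,0],[0,0,0],0.04],
  [[0,0,0],[0,0,0],0.0],
  [[0,0,0],[0,0,0],0.0],
  [[0,0,0],[0,0,0],0.0],
  [[0,0,0],[0,0,0],0.0],
], force=30)

```text
time_s: 12.15
ee_pos: [0.6005, 0.2122, -0.0087]
tool_rot: [3.142, -0.0, 1.55]
contact_force: [-0.1, -0.8, -0.1]
opening: 0.026
finger_force: 30.0
```

```bash
python3 - <<'E'
from h import *
s=env.sense();print(s['ee_pos'],s['tool_rot'],s['opening'],s['contact_force'],s['finger_force'])
b=env.read_camera('scene');a=env.read_camera('wrist')
cv2.imwrite('pics/s5.png',cv2.resize(b['color'][170:300,170:330,::-1],(640,520),interpolation=cv2.INTER_CUBIC))
print('pred bar front top corners px(640crop)',(proj(b,[[.5958+.021*.055+sx*.013,-.0118+.055,.038] for sx in(-1,1)])-[170,170])*4)
E
```

```text
[ 0.60046528  0.21219661 -0.00865623] [ 3.14156525e+00 -3.15355408e-05  1.54966955e+00] 0.025981607790393553 [-0.08158649 -0.75667598 -0.14762854] 30.000106394290924
pred bar front top corners px(640crop) [[271.79962683 241.83301164]
 [238.69119907 256.56266438]]
```

View pics/s5.png

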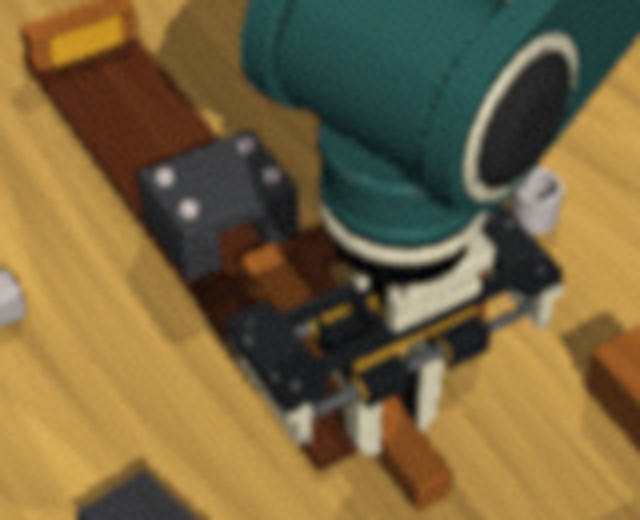

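The scene crop shows the bar lying on the board just short of the mouth, with its front top edge at about (245,265)–(283,250). The mouth opening is dark, at about (220–262, 225–262). I check both against predictions.

```bash
python3 - <<'E'
from h import *
b=env.read_camera('scene');im=b['color']
J=lambda x,y,z:[.5958+.021*y+x,-.0118+y-.021*x,z]
f=lambda P:((proj(b,P)-[170,170])*4).round(0).tolist()
print('mouth top',f([J(-.018,.035,.046),J(.018,.035,.046)]),'mouth foot',f([J(-.018,.035,.012),J(.018,.035,.012)]))
print('bridge top corners',f([J(-.045,.035,.06),J(.045,.035,.06),J(.045,-.035,.06)]),'bolts',f([J(x,y,.064) for x in(-.033,.033) for y in(-.018,.018)]))
for r in range(224,242,2): print(r,[int(v) for v in im[r,218:252,0]])
print([int(v) for v in range(218,252)])
E
```

```text
mouth top [[264.0, 213.0], [217.0, 232.0]] mouth foot [[265.0, 247.0], [219.0, 267.0]]
bridge top corners [[298.0, 185.0], [181.0, 233.0], [135.0, 170.0]] bolts [[245.0, 141.0], [270.0, 172.0], [161.0, 174.0], [185.0, 206.0]]
224 [117, 81, 65, 62, 67, 64, 66, 64, 61, 57, 58, 56, 52, 55, 49, 47, 44, 41, 35, 32, 28, 26, 25, 26, 23, 35, 67, 107, 120, 121, 118, 110, 111, 130]
226 [66, 64, 63, 62, 63, 57, 55, 54, 55, 62, 64, 67, 67, 66, 51, 44, 32, 32, 36, 42, 34, 26, 24, 29, 23, 33, 60, 87, 94, 94, 84, 70, 64, 92]
228 [60, 59, 56, 59, 60, 58, 62, 69, 71, 75, 73, 78, 75, 76, 74, 66, 49, 38, 37, 47, 46, 42, 33, 28, 25, 34, 39, 53, 54, 50, 46, 46, 48, 54]
230 [54, 51, 56, 52, 56, 57, 61, 76, 79, 80, 76, 74, 78, 73, 71, 66, 53, 49, 58, 73, 75, 65, 55, 56, 48, 46, 48, 50, 49, 48, 50, 52, 50, 51]
232 [56, 54, 49, 53, 51, 53, 59, 70, 73, 79, 79, 67, 59, 65, 76, 82, 101, 122, 140, 148, 142, 109, 79, 62, 55, 50, 53, 52, 56, 50, 56, 55, 55, 52]
234 [50, 52, 52, 52, 51, 52, 58, 60, 72, 74, 67, 62, 84, 126, 150, 153, 153, 160, 156, 156, 152, 138, 111, 70, 45, 44, 50, 49, 55, 56, 58, 54, 51, 48]
236 [54, 50, 54, 53, 52, 50, 56, 60, 71, 74, 76, 65, 79, 117, 150, 157, 158, 152, 145, 140, 128, 115, 101, 86, 72, 55, 48, 47, 51, 52, 55, 54, 54, 52]
238 [52, 49, 46, 42, 42, 40, 38, 41, 49, 53, 56, 56, 57, 68, 92, 110, 115, 108, 99, 98, 93, 93, 92, 92, 88, 79, 68, 52, 49, 48, 51, 56, 56, 56]
240 [44, 36, 36, 36, 37, 37, 40, 32, 40, 38, 38, 42, 42, 48, 55, 57, 74, 88, 89, 92, 90, 96, 90, 93, 92, 92, 84, 72, 60, 50, 49, 50, 55, 52]
[218, 219, 220, 221, 222, 223, 224, 225, 226, 227, 228, 229, 230, 231, 232, 233, 234, 235, 236, 237, 238, 239, 240, 241, 242, 243, 244, 245, 246, 247, 248, 249, 250, 251]
```

Alignment agrees to about 1–2 mm, so I slide it in, gently at first.

Request:
servo_tool([
  [[-0.008,0,0],[0,0,0],0.0],
  [[-0.008,0,0],[0,0,0],0.0],
  [[-0.008,0,0],[0,0,0],0.0],
  [[-0.008,0,0],[0,0,0],0.0],
  [[-0.008,0,0],[0,0,0],0.0],
  [[-0.008,0,0],[0,0,0],0.0],
])

```text
time_s: 13.05
ee_pos: [0.5994, 0.1636, -0.0086]
tool_rot: [-3.142, 0.0, 1.55]
contact_force: [0.0, -0.3, -0.1]
opening: 0.0257
finger_force: 30.0
```

Request:
servo_tool([
  [[-0.01,0,0],[0,0,0],0.0],
  [[-0.01,0,0],[0,0,0],0.0],
  [[-0.01,0,0],[0,0,0],0.0],
  [[-0.01,0,0],[0,0,0],0.0],
])

```text
time_s: 13.55
ee_pos: [0.5986, 0.1235, -0.0086]
tool_rot: [3.142, 0.0, 1.55]
contact_force: [-0.6, -0.0, 0.6]
opening: 0.0255
finger_force: 30.0
```

Request:
servo_tool([
  [[-0.012,0,0],[0,0,0],0.0],
  [[-0.012,0,0],[0,0,0],0.0],
  [[-0.012,0,0],[0,0,0],0.0],
  [[-0.012,0,0],[0,0,0],0.0],
  [[-0.012,0,0],[0,0,0],0.0],
  [[-0.01,0,0],[0,0,0],0.0],
  [[0,0,0],[0,0,0],0.0],
])

```text
time_s: 14.42
ee_pos: [0.5971, 0.0534, -0.0086]
tool_rot: [-3.142, 0.0, 1.549]
contact_force: [-0.8, -0.4, 0.1]
opening: 0.0256
finger_force: 30.0
```

Request:
servo_tool([
  [[0,0,0],[0,0,0],0.042],
  [[0,0,0],[0,0,0],0.042],
  [[0,0,0],[0,0,0],0.042],
  [[0,0,-0.02],[0,0,0],0.042],
  [[0,0,-0.04],[0,0,0],0.042],
  [[0,0,-0.04],[0,0,0],0.042],
  [[0,0,-0.03],[0,0,0],0.042],
  [[-0.02,0,0],[0,0,0],0.042],
  [[-0.03,0,0],[0,0,0],0.042],
  [[-0.03,0,0],[0,0,0],0.042],
  [[-0.03,0,0],[0,0,0],0.042],
  [[-0.025,0,0],[0,0,0],0.042],
  [[0,0,0],[0,0,0],0.042],
])

```text
time_s: 16.05
ee_pos: [0.5938, -0.0825, 0.1211]
tool_rot: [-3.141, 0.0, 1.548]
contact_force: [-0.0, 0.2, -0.4]
opening: 0.042
finger_force: 0.0
```

```bash
python3 - <<'E'
from h import *
s=env.sense();T=tcp(s);print(s['ee_pos'],s['tool_rot'],s['opening'],s['contact_force'])
c=env.read_camera('wrist');im=c['color'];b=env.read_camera('top')['color'];d=env.read_camera('scene')['color']
cv2.imwrite('pics/w6.png',np.vstack([np.hstack([im,cv2.resize(d[150:330,130:370],(512,384))])[::2,::2]])[:,:,::-1])
E
```

```text
[ 0.59375137 -0.08252098  0.12108004] [-3.14090145e+00  1.04100997e-04  1.54752566e+00] 0.042001081887301714 [-0.00733367  0.16776328 -0.42462593]
```

View pics/w6.png

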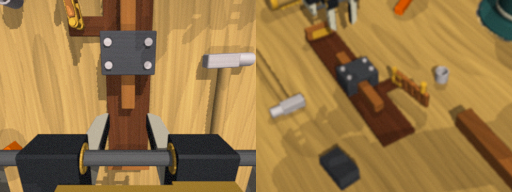

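The wrist view (half size) shows the bar poking out on the far side from (128,75) to (128,107), straight and between the fingers. I check the lateral offset.

```bash
python3 - <<'E'
from h import *
s=env.sense();T=tcp(s);c=env.read_camera('wrist');im=c['color']
hsv=cv2.cvtColor(im,cv2.COLOR_RGB2HSV);H,S,V=[hsv[...,i].astype(int) for i in range(3)]
for v in range(160,224,6):
    u=np.where((V[v,215:300]>112)&(H[v,215:300]<=17))[0]+215
    if len(u): P=ray(c,[(u[0]-.5,v),(u[-1]+.5,v)],.038,T);print(v,u[0],u[-1],P[:,:2].round(4).tolist(),P.mean(0)[:2].round(4), 'tool', (T[:3,:3].T@(P.mean(0)-T[:3,3]))[:2].round(4))
E
```

```text
160 243 299 [[0.5836, -0.0571], [0.6359, -0.0582]] [ 0.6097 -0.0577] tool [0.0231 0.0152]
166 243 299 [[0.5834, -0.0628], [0.636, -0.0638]] [ 0.6097 -0.0633] tool [0.0175 0.0153]
172 242 298 [[0.5823, -0.0684], [0.6352, -0.0695]] [ 0.6088 -0.069 ] tool [0.0118 0.0145]
178 242 299 [[0.5821, -0.0742], [0.6362, -0.0753]] [ 0.6092 -0.0747] tool [0.006 0.015]
184 242 299 [[0.582, -0.08], [0.6363, -0.0811]] [ 0.6092 -0.0805] tool [0.0002 0.0151]
190 242 298 [[0.5818, -0.0859], [0.6355, -0.087]] [ 0.6086 -0.0864] tool [-0.0057  0.0147]
196 215 298 [[0.556, -0.0913], [0.6357, -0.0929]] [ 0.5958 -0.0921] tool [-0.0116  0.002 ]
202 216 298 [[0.5566, -0.0973], [0.6358, -0.0989]] [ 0.5962 -0.0981] tool [-0.0177  0.0025]
208 218 297 [[0.5581, -0.1035], [0.6349, -0.105]] [ 0.5965 -0.1043] tool [-0.0238  0.003 ]
214 218 298 [[0.5578, -0.1096], [0.636, -0.1112]] [ 0.5969 -0.1104] tool [-0.0299  0.0035]
220 219 297 [[0.5584, -0.1159], [0.6352, -0.1174]] [ 0.5968 -0.1167] tool [-0.0362  0.0035]
```

Request:
servo_tool([
  [[-0.004,0.001,0.02],[0,0,0],0.042],
  [[0,0,0.03],[0,0,0],0.042],
  [[0,0,0.03],[0,0,0],0.042],
  [[0,0,0.03],[0,0,0],0.042],
  [[0,0,0.012],[0,0,0],0.042],
  [[0,0,0.0065],[0,0,0],0.042],
  [[0,0,0],[0,0,0],0.042],
  [[0,0,0],[0,0,0],0.0],
  [[0,0,0],[0,0,0],0.0],
  [[0,0,0],[0,0,0],0.0],
  [[0,0,0],[0,0,0],0.0],
], force=20)

```text
time_s: 17.62
ee_pos: [0.5955, -0.0848, -0.0064]
tool_rot: [3.141, 0.0, 1.55]
contact_force: [-1.7, 0.8, 6.6]
opening: 0.0256
finger_force: 20.0
```

Request:
servo_tool([
  [[-0.006,0,0],[0,0,0],0.0],
  [[-0.012,0,0],[0,0,0],0.0],
  [[-0.012,0,0],[0,0,0],0.0],
  [[-0.012,0,0],[0,0,0],0.0],
  [[-0.012,0,0],[0,0,0],0.0],
  [[-0.012,0,0],[0,0,0],0.0],
  [[-0.012,0,0],[0,0,0],0.0],
  [[-0.012,0,0],[0,0,0],0.0],
  [[-0.01,0,0],[0,0,0],0.0],
  [[-0.005,0,0],[0,0,0],0.0],
  [[-0.003,0,0],[0,0,0],0.0],
])

```text
time_s: 19.0
ee_pos: [0.5934, -0.1926, -0.0064]
tool_rot: [3.14, -0.001, 1.549]
contact_force: [-0.3, 5.5, 6.3]
opening: 0.0258
finger_force: 20.0
```

An upward force of 6 N and +y force of 5.5 N showed up, so I look before going on.

```bash
python3 - <<'E'
from h import *
s=env.sense();T=tcp(s);print(s['ee_pos'],s['tool_rot'],s['contact_force'],s['wrist_torque'])
c=env.read_camera('wrist');im=c['color'];d=env.read_camera('scene')['color']
cv2.imwrite('pics/w7.png',np.hstack([im[:300],cv2.resize(d[130:270,150:290],(300,300),interpolation=cv2.INTER_CUBIC)])[:,:800,::-1])
E
```

```text
[ 0.59338227 -0.1926419  -0.00641861] [ 3.14046353e+00 -5.55900804e-04  1.54949171e+00] [-0.34881634  5.50596636  6.31464567] [0.67301955 0.0865168  0.0344634 ]
```

View pics/w7.png

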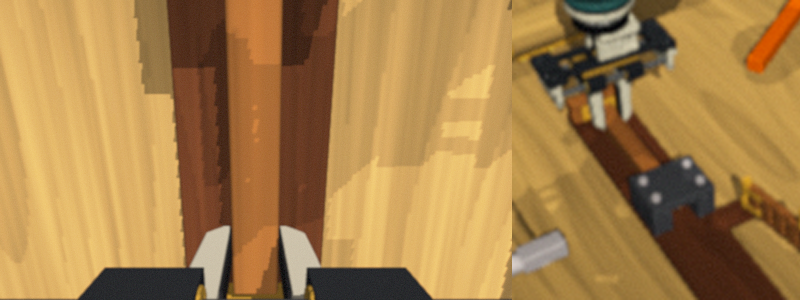

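The bar is straight, in line with the board and close to the stop. My viewing budget is spent, so from here I work from numbers. I relieve the vertical load and ease on.

Request:
servo_tool([
  [[0,0,-0.001],[0,0,0],0.0],
  [[-0.002,0,0],[0,0,0],0.0],
  [[-0.002,0,0],[0,0,0],0.0],
  [[0,0,0],[0,0,0],0.0],
], force=12)

```text
time_s: 19.6
ee_pos: [0.5927, -0.1969, -0.0063]
tool_rot: [-3.141, 0.0, 1.55]
contact_force: [0.4, 0.4, -0.3]
opening: 0.026
finger_force: 12.0
```

```bash
cat > bar.py <<'E'
from h import *
s=env.sense();print(s['ee_pos'],s['contact_force'])
b=env.read_camera('scene');im=b['color']
J=lambda x,y,z:[.5958+.021*y+x,-.0118+y-.021*x,z]
print('stop top edge',proj(b,[J(0,-.22,.046),J(0,-.25,.046)]).round(1).tolist())
# profile of hue/value along the board beside & on the bar centreline at bar top
for x in (0,.03):
  for y in np.arange(-.24,-.03,.006):
    u,v=proj(b,J(x,y,.038 if x==0 else .012))[0]+[.75,.9]; print(x,round(float(y),3),im[int(round(v)),int(round(u))].tolist(),end=' | ')
  print()
E
python3 bar.py
```

```text
[ 0.59270712 -0.19691535 -0.00628748] [ 0.42959889  0.36795651 -0.28878661]
stop top edge [[190.7, 175.2], [186.7, 170.1]]
0 -0.24 [194, 187, 160] | 0 -0.234 [188, 181, 155] | 0 -0.228 [176, 162, 133] | 0 -0.222 [178, 166, 140] | 0 -0.216 [154, 126, 93] | 0 -0.21 [149, 95, 52] | 0 -0.204 [150, 87, 35] | 0 -0.198 [151, 87, 34] | 0 -0.192 [151, 83, 32] | 0 -0.186 [148, 87, 36] | 0 -0.18 [132, 75, 26] | 0 -0.174 [128, 72, 28] | 0 -0.168 [127, 73, 28] | 0 -0.162 [129, 76, 31] | 0 -0.156 [125, 74, 31] | 0 -0.15 [126, 72, 29] | 0 -0.144 [130, 76, 29] | 0 -0.138 [129, 73, 28] | 0 -0.132 [137, 80, 34] | 0 -0.126 [135, 79, 33] | 0 -0.12 [135, 78, 33] | 0 -0.114 [130, 76, 31] | 0 -0.108 [130, 72, 29] | 0 -0.102 [130, 74, 32] | 0 -0.096 [135, 78, 30] | 0 -0.09 [146, 81, 32] | 0 -0.084 [150, 86, 35] | 0 -0.078 [155, 90, 35] | 0 -0.072 [156, 91, 37] | 0 -0.066 [150, 86, 35] | 0 -0.06 [112, 66, 38] | 0 -0.054 [63, 52, 48] | 0 -0.048 [48, 50, 51] | 0 -0.042 [50, 50, 52] | 0 -0.036 [48, 51, 50] | 
0.03 -0.24 [142, 85, 33] | 0.03 -0.234 [147, 93, 34] | 0.03 -0.228 [131, 86, 27] | 0.03 -0.222 [91, 55, 24] | 0.03 -0.216 [69, 36, 19] | 0.03 -0.21 [68, 33, 17] | 0.03 -0.204 [73, 36, 17] | 0.03 -0.198 [80, 41, 18] | 0.03 -0.192 [82, 43, 27] | 0.03 -0.186 [74, 37, 21] | 0.03 -0.18 [66, 34, 19] | 0.03 -0.174 [65, 36, 20] | 0.03 -0.168 [66, 33, 21] | 0.03 -0.162 [67, 35, 17] | 0.03 -0.156 [71, 36, 21] | 0.03 -0.15 [70, 37, 16] | 0.03 -0.144 [70, 35, 18] | 0.03 -0.138 [70, 36, 20] | 0.03 -0.132 [70, 38, 22] | 0.03 -0.126 [67, 37, 17] | 0.03 -0.12 [67, 34, 16] | 0.03 -0.114 [68, 34, 17] | 0.03 -0.108 [68, 36, 20] | 0.03 -0.102 [67, 35, 17] | 0.03 -0.096 [69, 35, 16] | 0.03 -0.09 [64, 32, 18] | 0.03 -0.084 [50, 27, 17] | 0.03 -0.078 [51, 34, 26] | 0.03 -0.072 [37, 33, 32] | 0.03 -0.066 [37, 31, 28] | 0.03 -0.06 [32, 29, 31] | 0.03 -0.054 [28, 29, 31] | 0.03 -0.048 [34, 34, 35] | 0.03 -0.042 [32, 35, 35] | 0.03 -0.036 [35, 34, 38] |
```

Request:
servo_tool([
  [[-0.0015,0,0],[0,0,0],0.0],
  [[-0.0015,0,0],[0,0,0],0.0],
  [[0,0,0],[0,0,0],0.0],
])

```text
time_s: 20.02
ee_pos: [0.5928, -0.1997, -0.0062]
tool_rot: [3.142, -0.0, 1.55]
contact_force: [0.2, 1.0, -0.8]
opening: 0.0261
finger_force: 12.0
```

Request:
servo_tool([
  [[-0.0015,0,0],[0,0,0],0.0],
  [[-0.001,0,0],[0,0,0],0.0],
  [[0,0,0],[0,0,0],0.0],
])

```text
time_s: 20.4
ee_pos: [0.5928, -0.2003, -0.0062]
tool_rot: [-3.141, -0.003, 1.55]
contact_force: [0.9, 16.1, 1.8]
opening: 0.0258
finger_force: 12.0
```

Request:
servo_tool([
  [[-0.001,0,0],[0,0,0],0.0],
  [[0,0,0],[0,0,0],0.0],
])

```text
time_s: 20.65
ee_pos: [0.5928, -0.201, -0.0063]
tool_rot: [-3.141, -0.004, 1.55]
contact_force: [1.8, 17.3, 2.3]
opening: 0.0257
finger_force: 12.0
```

Request:
servo_tool([
  [[-0.001,0,0],[0,0,0],0.0],
  [[0,0,0],[0,0,0],0.0],
])

```text
time_s: 20.9
ee_pos: [0.5928, -0.2019, -0.0063]
tool_rot: [-3.141, -0.004, 1.55]
contact_force: [1.9, 18.0, 1.1]
opening: 0.026
finger_force: 12.0
```

It reached the stop: the force rose to 17 N and the grip then slipped, at the expected place. I release, rise and check.

Request:
servo_tool([
  [[0,0,0],[0,0,0],0.04],
  [[0,0,0],[0,0,0],0.042],
  [[0,0,0],[0,0,0],0.042],
  [[0,0,-0.015],[0,0,0],0.042],
  [[0,0,-0.03],[0,0,0],0.042],
  [[0,0,-0.04],[0,0,0],0.042],
  [[0,0,-0.04],[0,0,0],0.042],
  [[0,0,-0.03],[0,0,0],0.042],
  [[0,0,-0.02],[0,0,0],0.042],
  [[0,0,0],[0,0,0],0.042],
])

```text
time_s: 22.15
ee_pos: [0.5931, -0.2044, 0.1704]
tool_rot: [3.139, 0.001, 1.55]
contact_force: [0.3, 0.1, -0.6]
opening: 0.042
finger_force: 0.0
```

```bash
cat > chk.py <<'E'
from h import *
s=env.sense();T=tcp(s);print(s['ee_pos'],s['tool_rot'],s['contact_force'])
c=env.read_camera('wrist');im=c['color'];hsv=cv2.cvtColor(im,cv2.COLOR_RGB2HSV);R=im[...,0].astype(int)
for v in range(100,236,12):
    g=np.diff(R[v].astype(float));print(v,[(int(u),int(g[u])) for u in np.where(abs(g)>18)[0] if 190<u<320])
E
python3 chk.py
```

```text
[ 0.59311507 -0.20444217  0.17044381] [3.13940978e+00 7.99407033e-04 1.54963688e+00] [ 0.3185818   0.08541753 -0.63493003]
100 [(210, -19), (211, -31), (212, -27), (241, 32), (242, 24), (265, -24), (266, -23), (293, 32), (294, 25)]
112 [(211, -29), (212, -42), (213, -19), (241, 36), (242, 22), (265, -21), (266, -28), (292, 19), (293, 28), (294, 23)]
124 [(211, -22), (212, -34), (241, 29), (242, 28), (265, -27), (266, -26), (292, 22), (293, 31)]
136 [(211, -21), (212, -26), (213, -26), (241, 22), (242, 29), (243, 22), (265, -33), (266, -23), (291, 20), (292, 32), (293, 21)]
148 [(212, -27), (213, -26), (214, -21), (241, 21), (242, 35), (265, -29), (266, -31), (291, 23), (292, 32)]
160 [(212, -19), (213, -25), (214, -34), (241, 21), (242, 27), (243, 30), (265, -35), (266, -27), (291, 30), (292, 22)]
172 [(214, -33), (215, -31), (242, 38), (243, 23), (265, -29), (266, -30), (291, 35)]
184 [(214, -24), (215, -37), (241, 21), (242, 41), (243, 29), (265, -34), (266, -22), (290, 24), (291, 34)]
196 [(213, -22), (214, -20), (226, 26), (227, 21), (280, -23)]
208 [(211, -28), (294, 21)]
220 [(207, -21), (208, -25), (281, 20)]
232 [(213, -36), (214, -45), (215, -41), (217, 43), (218, 32), (277, 37), (278, 20), (290, -42), (291, -55), (292, -53), (294, 55), (295, 47), (296, 29)]
```

Board edges are at columns 211.5 and 293 and bar edges at 242 and 266, all parallel. The bar lies straight and is about 1.5 mm off centre. Now the gate: I move over the knob.

Request:
servo_tool([
  [[0.016,-0.004,0],[0,0,0],0.042],
  [[0.0297,-0.01,0],[0,0,0],0.042],
  [[0.0297,-0.01,0],[0,0,0],0.042],
  [[0.0297,-0.01,0],[0,0,0],0.042],
  [[0.0297,-0.01,0],[0,0,0],0.042],
  [[0.0297,-0.01,0],[0,0,0],0.042],
  [[0.0297,-0.01,0],[0,0,0],0.042],
  [[0.0297,-0.01,0],[0,0,0],0.042],
  [[0.0297,-0.01,0],[0,0,0],0.042],
  [[0.0297,-0.01,0],[0,0,0],0.042],
  [[0.0297,-0.01,0],[0,0,0],0.042],
  [[0.03,0,0],[0,0,0],0.042],
  [[0,0,0],[0,0,0],0.042],
  [[0,0,0],[0,0,0],0.042],
])

```text
time_s: 23.95
ee_pos: [0.4953, 0.1408, 0.168]
tool_rot: [-3.14, 0.0, 1.55]
contact_force: [0.1, 0.1, 0.0]
opening: 0.0422
finger_force: 0.0
```

```bash
cat > knob.py <<'E'
from h import *
s=env.sense();T=tcp(s);print(s['ee_pos'],s['tool_rot'])
c=env.read_camera('wrist');im=c['color'];hsv=cv2.cvtColor(im,cv2.COLOR_RGB2HSV);H,S,V=[hsv[...,i].astype(int) for i in range(3)]
m=((H>=16)&(H<=28)&(S>150)&(V>110)).astype(np.uint8)
n,l,st,ce=cv2.connectedComponentsWithStats(m)
for i in range(1,n):
    if st[i,4]>25: print(st[i].tolist(),ce[i].round(1).tolist(),'z86',ray(c,ce[i],.086,T)[0,:2].round(4).tolist())
t=env.read_camera('top');im=t['color'];hsv=cv2.cvtColor(im,cv2.COLOR_RGB2HSV);print('pred knob px',proj(c,[.496,.141,.086],T).round(0).tolist())
E
python3 knob.py
```

```text
[0.49533599 0.14083983 0.16804159] [-3.14047240e+00  4.56348265e-04  1.55020998e+00]
[246, 169, 19, 24, 346] [255.2, 180.5] z86 [0.4961, 0.1447]
[260, 224, 19, 49, 345] [270.6, 254.0] z86 [0.51, 0.0681]
[158, 286, 18, 61, 358] [163.4, 314.8] z86 [0.395, -0.0023]
[340, 286, 7, 10, 32] [343.4, 290.9] z86 [0.5856, 0.0238]
[108, 362, 379, 22, 6190] [311.7, 374.9] z86 [0.5564, -0.0874]
pred knob px [[255.0, 184.0]]
```

The knob is at about (0.496, 0.140), right under the tool. I descend and grip lightly.

Request:
servo_tool([
  [[0,0.001,0.02],[0,0,0],0.042],
  [[0,0,0.03],[0,0,0],0.042],
  [[0,0,0.03],[0,0,0],0.042],
  [[0,0,0.025],[0,0,0],0.042],
  [[0,0,0.015],[0,0,0],0.042],
  [[0,0,0.008],[0,0,0],0.042],
  [[0,0,0],[0,0,0],0.042],
  [[0,0,0],[0,0,0],0.0],
  [[0,0,0],[0,0,0],0.0],
  [[0,0,0],[0,0,0],0.0],
  [[0,0,0],[0,0,0],0.0],
  [[0,0,0],[0,0,0],0.0],
], force=8)

```text
time_s: 25.55
ee_pos: [0.4971, 0.1409, 0.0412]
tool_rot: [3.141, -0.0, 1.55]
contact_force: [-1.0, 1.0, 3.6]
opening: 0.0158
finger_force: 8.0
```

```bash
python3 - <<'E'
from h import *
s=env.sense();e=s['ee_pos'];print(e,s['tool_rot'],s['opening'],s['finger_force'],s['contact_force'])
yw=-.021;o=np.array([.5955,-.0118]);Rj=np.array([[np.cos(yw),-np.sin(yw)],[np.sin(yw),np.cos(yw)]])
h=o+Rj@[-.085,.047];d=e[:2]-h;print('hinge',h,'r',np.hypot(*d),'ang',np.arctan2(d[1],d[0])-yw)
th=np.arctan2(d[1],d[0])-yw;h=e[:2]-.105*np.array([np.cos(th+yw),np.sin(th+yw)])
a=np.linspace(th,0,19)+yw;P=h+.105*np.c_[np.cos(a),np.sin(a)]
R=tcp(s)[:2,:2];print((np.diff(P,axis=0)@R).round(4).tolist())
E
```

```text
[0.49708174 0.14094092 0.04115672] [ 3.14116747e+00 -1.65890719e-04  1.54969643e+00] 0.015777185490322334 8.00027534365654 [-1.04440588  1.02209344  3.61490552]
hinge [0.51150567 0.03697451] r 0.10496220787726485 ang 1.7296527612129355
[[0.0011, 0.01], [0.0001, 0.0101], [-0.0008, 0.0101], [-0.0018, 0.0099], [-0.0027, 0.0097], [-0.0036, 0.0094], [-0.0045, 0.009], [-0.0054, 0.0085], [-0.0062, 0.008], [-0.0069, 0.0074], [-0.0076, 0.0067], [-0.0082, 0.0059], [-0.0087, 0.0051], [-0.0092, 0.0042], [-0.0095, 0.0033], [-0.0098, 0.0024], [-0.01, 0.0014], [-0.0101, 0.0005]]
```

The measured radius is 105.0 mm and the angle 1.73 rad, so both agree with the task. I swing along the arc.

Request:
servo_tool([
  [[0.0011,0.01,-0.0007],[0,0,0],0.0],
  [[0.0001,0.0101,0],[0,0,0],0.0],
  [[-0.0008,0.0101,0],[0,0,0],0.0],
  [[-0.0018,0.0099,0],[0,0,0],0.0],
  [[-0.0027,0.0097,0],[0,0,0],0.0],
  [[-0.0036,0.0094,0],[0,0,0],0.0],
  [[-0.0045,0.009,0],[0,0,0],0.0],
  [[-0.0054,0.0085,0],[0,0,0],0.0],
  [[-0.0062,0.008,0],[0,0,0],0.0],
], force=10)

```text
time_s: 26.68
ee_pos: [0.5816, 0.1148, 0.0415]
tool_rot: [-3.141, 0.0, 1.55]
contact_force: [-1.3, 0.4, -5.1]
opening: 0.0155
finger_force: 10.0
```

Request:
servo_tool([
  [[-0.0069,0.0074,0],[0,0,0],0.0],
  [[-0.0076,0.0067,0],[0,0,0],0.0],
  [[-0.0082,0.0059,0],[0,0,0],0.0],
  [[-0.0087,0.0051,0],[0,0,0],0.0],
  [[-0.0092,0.0042,0],[0,0,0],0.0],
  [[-0.0095,0.0033,0],[0,0,0],0.0],
  [[-0.0098,0.0024,0],[0,0,0],0.0],
  [[-0.008,0.0011,0],[0,0,0],0.0],
  [[0,0,0],[0,0,0],0.0],
])

```text
time_s: 27.8
ee_pos: [0.6161, 0.0459, 0.0416]
tool_rot: [3.141, 0.0, 1.549]
contact_force: [2.0, 0.9, -5.3]
opening: 0.0156
finger_force: 10.0
```

Request:
servo_tool([
  [[-0.004,0.0003,0.0006],[0,0,0],0.0],
  [[-0.004,0.0001,0],[0,0,0],0.0],
  [[-0.002,0,0],[0,0,0],0.0],
  [[0,0,0],[0,0,0],0.0],
])

```text
time_s: 28.3
ee_pos: [0.6167, 0.0364, 0.0415]
tool_rot: [3.14, 0.0, 1.55]
contact_force: [4.8, -0.0, 0.7]
opening: 0.0157
finger_force: 10.0
```

Request:
servo_tool([
  [[-0.001,0,0],[0,0,0],0.0],
  [[-0.001,0,0],[0,0,0],0.0],
  [[0,0,0],[0,0,0],0.0],
])

```text
time_s: 28.68
ee_pos: [0.6167, 0.0345, 0.0415]
tool_rot: [3.139, 0.0, 1.55]
contact_force: [6.0, 0.4, -0.2]
opening: 0.0154
finger_force: 10.0
```

Request:
servo_tool([
  [[-0.001,0,0],[0,0,0],0.0],
  [[0,0,0],[0,0,0],0.0],
])

```text
time_s: 28.92
ee_pos: [0.6167, 0.0335, 0.0416]
tool_rot: [3.139, 0.0, 1.55]
contact_force: [6.8, 0.8, -1.0]
opening: 0.0152
finger_force: 10.0
```

Request:
servo_tool([
  [[-0.001,0.0008,0],[0,0,0],0.0],
  [[0,0,0],[0,0,0],0.0],
])

```text
time_s: 29.18
ee_pos: [0.6168, 0.0325, 0.0414]
tool_rot: [3.141, 0.0, 1.55]
contact_force: [0.2, 0.8, 4.5]
opening: 0.0153
finger_force: 10.0
```

Request:
servo_tool([
  [[-0.001,0,0],[0,0,0],0.0],
  [[-0.001,0,0],[0,0,0],0.0],
  [[0,0,0],[0,0,0],0.0],
])

```text
time_s: 29.55
ee_pos: [0.6168, 0.031, 0.0414]
tool_rot: [3.141, -0.001, 1.55]
contact_force: [-0.0, 4.2, 5.8]
opening: 0.0153
finger_force: 10.0
```

```bash
python3 - <<'E'
from h import *
s=env.sense();T=tcp(s);e=s['ee_pos'];print(e,s['contact_force'],s['wrist_torque'])
E
```

```text
[0.61675697 0.03098297 0.04137189] [-0.0355365   4.15361299  5.78759661] [ 0.74375616  0.05054699 -0.06701824]
```

Request:
servo_tool([
  [[-0.001,0,0],[0,0,0],0.0],
  [[0,0,0],[0,0,0],0.0],
], force=20)

```text
time_s: 29.8
ee_pos: [0.6168, 0.0309, 0.0414]
tool_rot: [3.141, -0.002, 1.55]
contact_force: [0.7, 11.0, 4.5]
opening: 0.0148
finger_force: 20.0
```

Request:
servo_tool([
  [[-0.001,0,0],[0,0,0],0.0],
  [[0,0,0],[0,0,0],0.0],
])

```text
time_s: 30.05
ee_pos: [0.6168, 0.0308, 0.0414]
tool_rot: [3.141, -0.004, 1.55]
contact_force: [1.8, 17.3, 4.9]
opening: 0.0151
finger_force: 20.0
```

That is the gate's hard stop: +13 N with no motion. I unload, release and rise clear.

Request:
servo_tool([
  [[0.0022,0,0.0],[0,0,0],0.0],
  [[0,0,0],[0,0,0],0.04],
  [[0,0,0],[0,0,0],0.04],
  [[0,0,0],[0,0,0],0.04],
  [[0,0,-0.015],[0,0,0],0.04],
  [[0,0,-0.03],[0,0,0],0.04],
  [[0,0,-0.04],[0,0,0],0.04],
  [[0,0,-0.04],[0,0,0],0.04],
  [[0,0,-0.02],[0,0,0],0.04],
  [[0,0,0],[0,0,0],0.04],
  [[0,0,0],[0,0,0],0.04],
])

```text
time_s: 31.42
ee_pos: [0.6161, 0.0308, 0.1842]
tool_rot: [-3.14, 0.0, 1.55]
contact_force: [0.0, -0.3, -0.8]
opening: 0.0396
finger_force: 0.0
```

```bash
sed -i 's/\[.496,.141,.086\]/[.6168,.033,.086]/' knob.py; python3 knob.py; python3 m.py 2>&1 | grep -E "thick|bolts"; python3 - <<'E'
from h import *
c=env.read_camera('scene');im=c['color'];hsv=cv2.cvtColor(im,cv2.COLOR_RGB2HSV);H,S,V=[hsv[...,i].astype(int) for i in range(3)]
J=lambda x,y,z:[.5958+.021*y+x,-.0118+y-.021*x,z]
print('pred shut knob px',proj(c,[J(.02,.047,.086),J(.02,.047,.07),J(-.085,.047,.07)]).round(1).tolist())
m=((H>=17)&(H<=28)&(S>165)&(V>110)).astype(np.uint8);m[:150]=0;m[300:]=0;m[:,:150]=0;m[:,320:]=0
n,l,st,ce=cv2.connectedComponentsWithStats(m)
print([(st[i].tolist(),ce[i].round(1).tolist()) for i in range(1,n) if st[i,4]>8])
E
```

```text
[0.61611063 0.03079514 0.18422056] [-3.13953668e+00  5.16171288e-05  1.54963541e+00]
[150, 155, 46, 21, 559] [170.6, 164.3] z86 [0.535, 0.0481]
[247, 161, 18, 22, 292] [255.6, 171.9] z86 [0.6173, 0.039]
[163, 286, 17, 61, 386] [168.0, 313.9] z86 [0.515, -0.124]
[336, 287, 9, 15, 57] [340.5, 294.4] z86 [0.7084, -0.102]
[341, 326, 7, 19, 53] [344.3, 335.6] z86 [0.7161, -0.1577]
[223, 341, 23, 18, 202] [230.6, 351.6] z86 [0.5835, -0.1782]
[249, 341, 16, 17, 227] [256.8, 349.3] z86 [0.6145, -0.1753]
[104, 362, 377, 22, 6209] [307.1, 374.8] z86 [0.6747, -0.2148]
pred knob px [[255.0, 178.0]]
pred shut knob px [[225.3, 220.6], [225.5, 224.9], [259.2, 211.0]]
[([150, 150, 28, 9, 94], [161.6, 153.8]), ([206, 150, 15, 4, 32], [211.4, 151.1]), ([190, 174, 10, 7, 38], [195.6, 176.8]), ([182, 178, 7, 9, 49], [185.0, 181.9]), ([250, 211, 13, 19, 139], [256.7, 220.6]), ([223, 219, 6, 12, 63], [225.6, 224.4])]
```

The knob is at the shut position: scene px (225.6, 224.4) against a predicted (225.5, 224.9). The thick offcut line didn't print because the arm hides it, but nothing went near it. The tool is clear of everything, so I hand in.

```bash
python3 -c "
from workcell import env
print(env.hand_in())"
```

```text
the job is handed in; nothing more can be done
None
```

I handed in the job at about 31 s: the slim offcut is under the bridge, straight and against the end stop, and the gate is shut behind it. The stop contact was judged by force rather than seen. I didn't re-measure the bystanders, but the arm never went near them.

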